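# Knock a wedged bearing cartridge out of a pump bearing housing

## Robot

A 7-joint arm with a two-finger parallel gripper is mounted at the origin on the work surface. World frame = base frame: x ahead of the robot, y to its left, z up, the work surface at z = 0. Lengths are in m, angles in rad, forces in N, time in s.
With the tool pointing down it reaches from about 0.4 to 0.85 m from the base axis. Payload 10.4 kg.
Tool frame: the origin (TCP) lies between the finger pads; the fingertips stand 19 mm ahead of it and the grasp point (between the pads) is the TCP; x points along the fingers, y is the direction in which the jaws open and shut, and the axes are right-handed (so a half turn about x gives the same grasp; the last joint's range is limited). The gripper opens to 87 mm and grips with 3 to 60 N. Pads are 19 mm wide; open, the fingers measure 117 mm over their backs; the gripper's body (75 mm by 190 mm) begins 51 mm behind the grasp point.
Start: joints at [1.105, 0.332, -0.065, 1.46, 0.022, 1.35, -0.088], TCP at [0.268, -0.565, 0.242] pointing down, gripper open.
Joint ranges: [-2.6, 2.6], [-0.5, 2.12], [-1.47, 1.34], [0.16, 2.42], [-1.27, 4.41], [0.06, 2.06], [-2.6, 2.6]. Speed limits (rad/s): [2.22, 2.22, 2.79, 2.79, 3.14, 3.14, 3.14].

## Interface

Orientations are given as a unit quaternion [x, y, z, w].
In Python, from bench import r gives the robot as it stands.
- The arm moves only by the tool drive_tool, never from a script. Its argument "motion" is a list of rows, each a list of 4 numbers: the shift along the tool's x, y, z in cm, then the turn about the tool's x in units of 5 degrees (1.0 is 5 degrees). In form: [[tx, ty, tz, twist], ...]. A call has 1 to 20 rows; each row is the pose to reach, as a shift and turn from the pose commanded when the call began, along the tool's axes at that moment; what a row does not reach only later rows make up. A row lasts 1/12 s, in which the tool goes at most 41.7 mm and 7.16 degrees, less where a joint would pass 70% of its speed; a pose out of reach is approached as far as the arm can. A call with a gripper value outside its range is refused whole. "grip" is the closure in counts, from 0 (fully open) to 255 (shut), set as the call begins (left out, the last holds). The fingers move at their own pace and stop on an object; "force" is the grip in N (left out, the last holds). Time passes only in rows, so rows that repeat a pose let the fingers close. It gives the time, the measured TCP pose, the force and the opening at its end, in the units of the state.
- r.read_state(): the state, without advancing time (a new reading comes with each control period).
- r.camera(name): name is "scene" or "top" or "wrist"; returns the picture (400x640x3 uint8, red, green, blue); there is no depth.
- r.calibration(name): a dict with "fx", "fy", "cx", "cy" (pixels), "dist" ([k1, k2, p1, p2, k3] as OpenCV has them; the pictures are not rectified), "xyz" and "orientation" of the camera in the world. Camera axes: x right, y up, looking along -z (the intrinsics and any distortion apply to the point x, -y, -z); pixel columns grow to the right and rows downward; lengths in m; the calibration is good to about 2 mm. A picture is of the moment at which its call begins: read the wrist's pose just before it. calibration takes no time and is no camera call; for the wrist camera it gives the pose at the moment of the call.
- r.close_job(): hands the job in, once; it reports no verdict.
The state is a dict: "time": time; "joint_positions": joint angles; "joint_vel": joint speeds; "joint_torque": joint torques, N m; "ee_pos": TCP position; "eef_rot": TCP orientation; "ft_force": force on the tool from outside, world axes, zero at the start; "torque": the same for the moment, N m; "width": finger opening in m.
Only numpy, scipy, OpenCV 4.12 (cv2) and the standard library are available. Lean on these libraries where they do the work, as an engineer would, in place of code of your own. Each camera call takes 0.05 s, during which the arm holds its last target.

## Task

The green bearing housing stands mouth down with a brass bearing cartridge still wedged inside. Pick the housing up by its neck and, keeping hold of it, rap its mouth smartly on the wooden block until the cartridge drops out; then lift the housing off, leaving the cartridge on the block, and stand the empty housing mouth down on the middle of the black rubber mat.

Things in the scene. Friction and masses are not known exactly. Their poses are not given: they have to be found in the camera images.
- housing_neck (a point): Middle of the plain round aluminium neck of the GREEN housing (the red and blue ones like it are empty), on the axis, 122 mm above the rim. The neck is 32 mm in diameter, 102 to 142 mm above the rim, on a short black rubber boot; grip it from above. It is sprung: pressed down, it gives up to 12 mm (6 N to start, 20 N at the end). z up.
- housing: The green housing, an upturned cage-like cup 58 mm in diameter, 0.45 kg: open rim (mouth) at the bottom, four pillars with windows between them, closed cap at 77 to 87 mm, the sprung neck above it. Origin on the axis at the rim, its lowest edge; z up to the neck. It starts standing on the table, z = 0.
- cartridge_mid (a point): Centre of the brass cartridge, a cylinder 36 mm wide, 30 mm long, 0.15 kg; wedged in the green housing, 60 mm above its rim, by catches that hold about 1.6 times its weight. Smooth carrying and setting down leave it, a sudden stop in mid-air may shake it loose too soon; a rap of the rim on the block at 0.2 to 0.3 m/s frees it. It then falls on to the block, clear of the housing.
- rap_block: Fixed hardwood block for rapping on, 130 x 130 mm, 30 mm high. Origin at the centre of its underside on the table; its flat top is 30 mm above.
- mat: Fixed black rubber mat, 130 x 130 mm, 4 mm thick. Origin at the centre of its underside on the table; its top is 4 mm above.
There are look-alikes about, which are no part of the job. Several things look just like the mat: the one meant starts nearest to the robot's base.

How it is judged:
On the way, in this order (a step that is already met when the one before it is completed fails the run):
1. the green housing, held in the fingers, strikes the wooden block with the cartridge still wedged in it (contact force between housing and rap_block above 5 N and contact force between the fingers and housing above 1 N and z of cartridge_mid in the frame of housing above 0.045 m).
2. the cartridge has dropped out of its wedge on to the block while the housing is still held (z of cartridge_mid in the frame of housing below 0.04 m and horizontal distance between cartridge_mid and rap_block below 0.06 m and contact force between the fingers and housing above 1 N), for 0.05 s.
At the end, for the whole second after the job is handed in: The cartridge lies or stands at rest on the wooden block, its centre within 60 mm of the block's centre; the green housing stands mouth down at rest on the rubber mat, upright within about 8 degrees and its axis within 40 mm of the mat's centre (horizontal distance between cartridge_mid and rap_block below 0.06 m and height (world z) of cartridge_mid between 0.04 and 0.055 m and horizontal distance between housing and mat below 0.04 m and angle between housing's own z axis and vertical below 0.15 rad and height (world z) of housing below 0.015 m and linear speed of each of housing, cartridge below 0.03 m/s); the robot touches nothing.
It also fails if it takes over 54 s, if anything falls off the work surface, if the arm or the gripper's body presses on something with over 40 N, if the wrist force passes 120 N, or if a joint passes its speed limit or range.

## Working session

There is one attempt and no reset: what is moved stays moved. The work goes in short steps, Python scripts to look and compute and a tool call to move; the robot and the scene stay as the last step left them, time stands still between calls to the robot, and variables do not carry over. Pictures are saved under pics/ and viewed, and the job is handed in when it is done.

Besides the shell and the picture viewer there is one more tool, called after "Emit:" by a JSON object that holds its "fn" and its "kwargs". drive_tool: Moves the arm, as the interface text tells. Its arguments: {"type":"object","properties":{"motion":{"type":"array","items":{"type":"array","items":{"type":"number"}}},"grip":{"type":"number"},"force":{"type":"number"}},"required":["motion"]}

```bash
ls; mkdir -p pics
python3 - <<'E'
from bench import r
import cv2
s=r.read_state();print(s)
for n in("scene","top"):
    print(n,r.calibration(n))
    im=r.camera(n);cv2.imwrite(f"pics/{n}0.png",im[:,:,::-1])
E
```

```text
pics
{'time': 0.0, 'joint_positions': array([ 1.10540526,  0.33286232, -0.06469793,  1.46090798,  0.02160699,
        1.34989236, -0.08852226]), 'joint_vel': array([-7.65304167e-04,  1.62596707e-04,  2.71687754e-03,  3.05553847e-04,
        2.56382329e-04,  8.76110424e-04, -6.52754669e-05]), 'joint_torque': array([ 4.58281211e-04, -6.23251104e+01,  2.50791782e-02, -3.89909470e+01,
       -6.12492976e-02,  3.96516651e-02,  1.36311942e-04]), 'ee_pos': array([ 0.2676356 , -0.56441701,  0.2407758 ]), 'eef_rot': array([-0.68971697, -0.1557416 ,  0.68997844, -0.15480567]), 'ft_force': array([-0.32241631, -0.91698782,  0.13229718]), 'torque': array([0.0236369 , 0.0011622 , 0.03003642]), 'width': 0.0869542801712118}
scene {'fx': 378.424152854481, 'fy': 378.424152854481, 'cx': 319.46484475691756, 'cy': 192.15724315635003, 'dist': array([0.02673209, 0.        , 0.        , 0.        , 0.        ]), 'xyz': array([ 1.34680878, -0.34875684,  0.70411936]), 'orientation': array([0.37988372, 0.29871331, 0.55248807, 0.6791286 ])}
top {'fx': 466.941676282017, 'fy': 466.941676282017, 'cx': 316.61399558067063, 'cy': 193.68082436530545, 'dist': array([0.00954844, 0.        , 0.        , 0.        , 0.        ]), 'xyz': array([ 0.19899752, -0.12790402,  1.48834476]), 'orientation': array([ 0.06330641, -0.06939642, -0.69615784,  0.71171673])}
```

View pics/scene0.png

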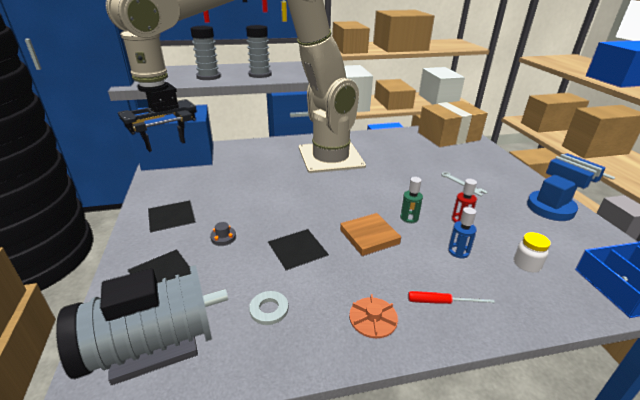

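View pics/top0.png

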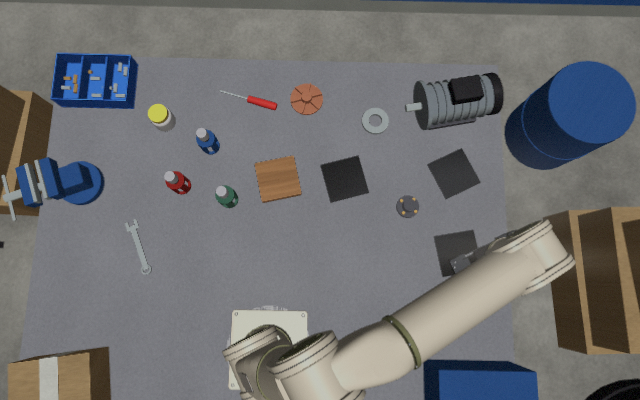

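Top view: green housing at about (226,196), wooden block at (278,179). There are three mat candidates: (345,179), (454,173) and (457,253). I'll measure them all.

```bash
cat > h.py <<'E'
import numpy as np,cv2
from scipy.spatial.transform import Rotation as R
def ray(c,uv):
    K=np.array([[c['fx'],0,c['cx']],[0,c['fy'],c['cy']],[0,0,1]])
    p=cv2.undistortPoints(np.array(uv,float).reshape(-1,1,2),K,c['dist']).reshape(-1,2)
    d=np.c_[p[:,0],-p[:,1],-np.ones(len(p))]
    return np.array(c['xyz']),R.from_quat(c['orientation']).apply(d)
def plane(c,uv,z):
    o,d=ray(c,uv); return o+d*((z-o[2])/d[:,2])[:,None]
def proj(c,X):
    X=np.atleast_2d(X);q=R.from_quat(c['orientation']).inv().apply(X-c['xyz'])
    K=np.array([[c['fx'],0,c['cx']],[0,c['fy'],c['cy']],[0,0,1]])
    q=q*[1,-1,-1]
    return cv2.projectPoints(q,np.zeros(3),np.zeros(3),K,c['dist'])[0].reshape(-1,2)
def tri(c1,u1,c2,u2):
    o1,d1=ray(c1,u1);o2,d2=ray(c2,u2);d1=d1[0];d2=d2[0]
    A=np.c_[d1,-d2];t=np.linalg.lstsq(A,o2-o1,rcond=None)[0]
    a=o1+t[0]*d1;b=o2+t[1]*d2
    return (a+b)/2,np.linalg.norm(a-b)
E
python3 - <<'E'
from bench import r
from h import *
im=cv2.imread('pics/top0.png');c=r.calibration('top')
np.set_printoptions(precision=4,suppress=True)
dark=((im.max(2)<50)).astype(np.uint8)
n,l,st,ce=cv2.connectedComponentsWithStats(dark)
for i in range(1,n):
    if st[i,4]>300 and st[i,0]>200:
        m=(l==i).astype(np.uint8); cs=cv2.findContours(m,0,2)[0][0]
        rr=cv2.minAreaRect(cs); print('mat',st[i],ce[i],rr,plane(c,rr[0],.004))
hsv=cv2.cvtColor(im,cv2.COLOR_BGR2HSV)
for nm,lo,hi,z in(('wood',(8,90,90),(20,255,255),.03),('green',(65,80,30),(90,255,255),.087)):
    m=cv2.inRange(hsv,lo,hi);n,l,st,ce=cv2.connectedComponentsWithStats(m)
    for i in range(1,n):
        if st[i,4]>60 and st[i,0]>200 and st[i,0]<320 and 140<st[i,1]<230:
            cs=cv2.findContours((l==i).astype(np.uint8),0,2)[0][0];rr=cv2.minAreaRect(cs)
            print(nm,st[i],rr,plane(c,rr[0],z), plane(c,cv2.boxPoints(rr),z))
cr=im[140:270,190:500];cv2.imwrite('pics/crop1.png',cv2.resize(cr,(775,325),interpolation=2))
cr=im[150:220,190:310];cv2.imwrite('pics/crop2.png',cv2.resize(cr,None,fx=6,fy=6,interpolation=2))
im=cv2.imread('pics/scene0.png')
cr=im[160:270,330:500];cv2.imwrite('pics/crop3.png',cv2.resize(cr,None,fx=4.7,fy=4.7,interpolation=2))
print(plane(r.calibration('scene'),[[298,249],[171,216],[160,267]],.004))
E
```

```text
mat [483  73  20  42 346] [496.0116  92.4711] ((493.3408508300781, 93.21192932128906), (41.10954666137695, 17.75014877319336), 85.71085357666016) [[ 0.8411 -0.728   0.004 ]]
mat [448  75  36  30 800] [465.3138  89.3662] ((465.3018798828125, 89.44339752197266), (25.43181800842285, 33.11050796508789), 79.3803482055664) [[ 0.8523 -0.6336  0.004 ]]
mat [523  77  34  56 808] [537.7364 108.0681] ((538.024169921875, 104.78965759277344), (53.066070556640625, 32.470787048339844), 85.2363510131836) [[ 0.8032 -0.8766  0.004 ]]
mat [414  82  14  48 387] [421.1344 105.1059] ((420.83782958984375, 105.52702331542969), (47.67570877075195, 12.329923629760742), 80.53767395019531) [[ 0.7912 -0.4817  0.004 ]]
mat [505 102  19  37 356] [514.2697 122.7247] ((514.0, 120.0), (36.0, 18.0), 90.0) [[ 0.7475 -0.7926  0.004 ]]
mat [ 321  156   47   45 1354] [343.5103 177.6167] ((344.0971374511719, 178.36917114257812), (38.021297454833984, 38.88656997680664), 75.25643920898438) [[ 0.5343 -0.2262  0.004 ]]
mat [ 424  360  107   40 1040] [455.8567 372.749 ] ((477.0, 379.5), (39.0, 106.0), 90.0) [[-0.0769 -0.6327  0.004 ]]
mat [586 379  54  21 821] [618.0365 390.8185] ((612.5, 389.0), (20.0, 53.0), 90.0) [[-0.0947 -1.0383  0.004 ]]
wood [ 255  156   46   46 1603] ((277.3785705566406, 178.66305541992188), (40.0821418762207, 40.318511962890625), 78.31063079833984) [[ 0.5224 -0.0112  0.03  ]] [[ 0.5718  0.0671  0.03  ]
 [ 0.602  -0.0589  0.03  ]
 [ 0.4737 -0.0886  0.03  ]
 [ 0.4445  0.0355  0.03  ]]
green [216 186  22  22 204] ((227.50001525878906, 197.5), (19.798988342285156, 18.384777069091797), 45.0) [[0.4476 0.1337 0.087 ]] [[0.4482 0.1747 0.087 ]
 [0.4895 0.1376 0.087 ]
 [0.4469 0.0926 0.087 ]
 [0.4061 0.1298 0.087 ]]
[[ 0.5427 -0.2265  0.004 ]
 [ 0.311  -0.5882  0.004 ]
 [ 0.5416 -0.5905  0.004 ]]
```

View pics/crop2.png

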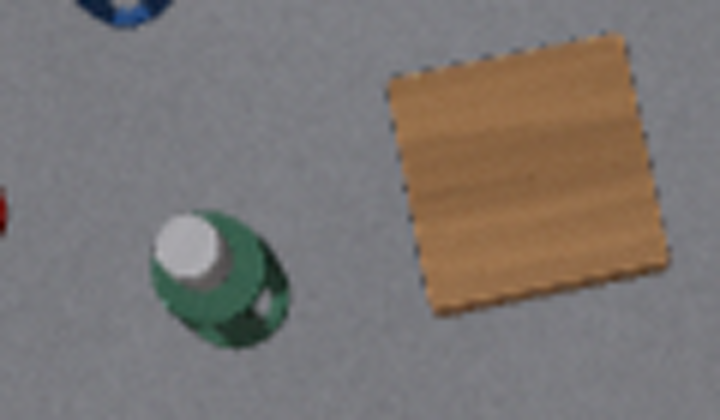

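View pics/crop3.png

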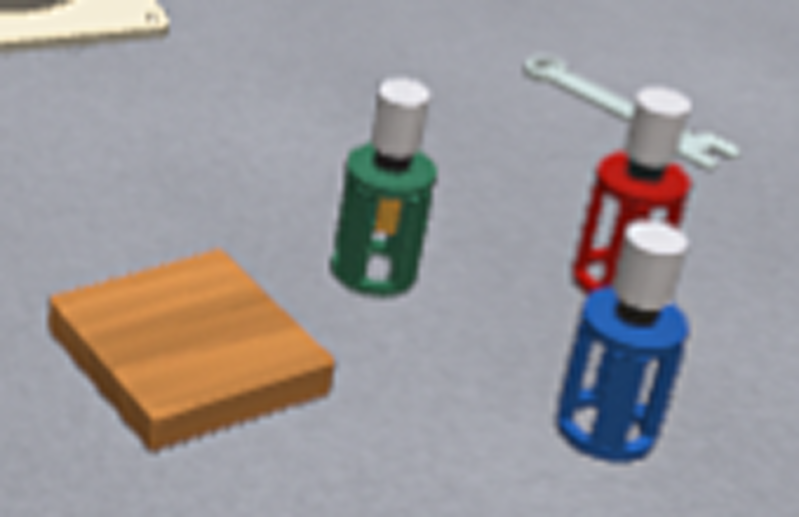

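View pics/crop1.png

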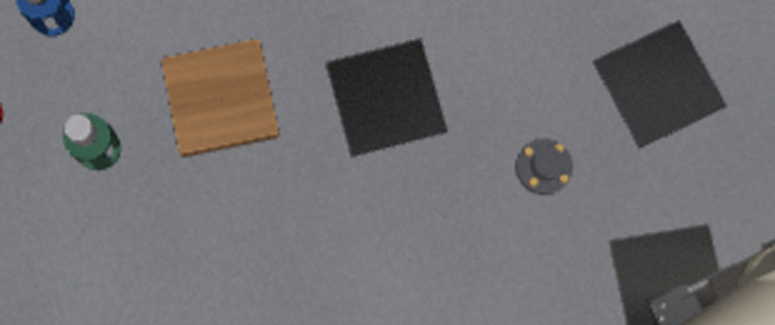

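Run:
```python
from bench import r
from h import *
np.set_printoptions(precision=4,suppress=True)
ct=r.calibration('top');cs=r.calibration('scene')
ut=[221.3,191.2];us=[416,179.4]
print('neck top',tri(ct,ut,cs,us),plane(ct,ut,.142),plane(cs,us,.142))
# mat & wood corners
mt=np.array([(326,63),(421,40),(447,131),(352,156)])/2.5+[190,140]
print('mat top',plane(ct,mt,.004).mean(0))
im=cv2.imread('pics/scene0.png');cv2.imwrite('pics/crop4.png',cv2.resize(im[205:285,250:410],None,fx=5,fy=5,interpolation=2))
wt=np.array([(387,78),(622,33),(668,265),(437,315)])/6.+[190,150]
print('wood',plane(ct,wt,.03),plane(ct,wt,.03).mean(0))
ws=np.array([(50,302),(222,250),(333,365),(152,420)])/4.7+[330,160]
print('wood scene',plane(cs,ws,.03),plane(cs,ws,.03).mean(0))
# base rim checks
st=r.read_state();T=R.from_quat(st['eef_rot']).as_matrix();print(T)
print(proj(cs,[[.44,.13,0]]),proj(ct,[[.44,.13,0]]))
print(r.calibration('wrist')['xyz']-st['ee_pos'])
```

```text
neck top (array([0.457 , 0.1441, 0.1395]), np.float64(0.002047783351197759)) [[0.4561 0.1426 0.142 ]] [[0.4609 0.143  0.142 ]]
mat top [ 0.5327 -0.2279  0.004 ]
wood [[ 0.5722  0.0642  0.03  ]
 [ 0.6002 -0.0609  0.03  ]
 [ 0.4738 -0.0891  0.03  ]
 [ 0.4442  0.0319  0.03  ]] [ 0.5226 -0.0135  0.03  ]
wood scene [[ 0.488  -0.0897  0.03  ]
 [ 0.4551  0.0356  0.03  ]
 [ 0.581   0.0608  0.03  ]
 [ 0.6078 -0.061   0.03  ]] [ 0.533  -0.0136  0.03  ]
[[-0.0006  0.4285 -0.9036]
 [ 0.0011 -0.9036 -0.4285]
 [-1.     -0.0012  0.    ]]
[[402.7837 214.8832]] [[233.2829 204.6539]]
[0.0687 0.0315 0.144 ]
```

View pics/crop4.png

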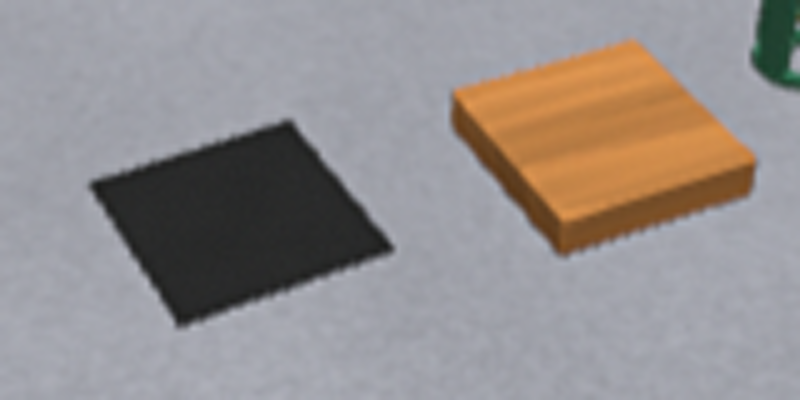

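Mats (top view pixels): A (345,179) is at about 0.58 m, B (457,253) about 0.67 m and C (454,173) about 0.80 m from the base. A is the nearest, so it is the one meant. The green housing has brass showing in its window; the red and blue ones are empty. The two cameras differ by about 9 mm in x, so I'll refine with the wrist camera from a hover.

Emit:
{"fn": "drive_tool", "kwargs": {"motion": [[-1, -1.5, -1.3, 0], [-2, -4.5, -3.8, 0], [-2, -7.7, -6.5, 0], [-2, -10.9, -9.2, 0], [-2, -14.1, -12, 0], [-2, -17.3, -14.7, 0], [-2, -20.5, -17.4, 0], [-2, -23.7, -20.2, 0], [-2, -26.9, -22.9, 0], [-2, -30.1, -25.6, 0], [-2, -33.3, -28.4, 0], [-2, -36.5, -31.1, 0], [-2, -39.7, -33.8, 0], [-2, -42.9, -36.5, 0], [-2, -46.1, -39.3, 0], [-2, -49.3, -42, 0], [-2, -52.2, -44.5, 0], [-2, -54.5, -46.4, 0], [-2, -55.8, -47.5, 0], [-2, -55.8, -47.5, 0]], "grip": 0}}

```text
time: 1.77
ee_pos: [0.4576, 0.1472, 0.2614]
eef_rot: [-0.689, -0.158, 0.689, -0.156]
ft_force: [-0.8, -0.7, 0.1]
width: 0.0871
```

Run:
```python
from bench import r
import cv2,numpy as np
s=r.read_state();print(s['time'],s['ee_pos'],s['joint_positions'])
print(r.calibration('wrist'))
cv2.imwrite('pics/w1.png',r.camera('wrist')[:,:,::-1])
```

```text
1.7667 [0.45759836 0.14716604 0.26135281] [ 0.44650806  0.05857799 -0.86754145  1.76109624  0.04369878  1.34242319
 -1.5523421 ]
{'fx': 294.3805524132499, 'fy': 294.3805524132499, 'cx': 310.6691324916117, 'cy': 197.99661390163925, 'dist': array([0.01312134, 0.        , 0.        , 0.        , 0.        ]), 'xyz': array([0.52609807, 0.17885822, 0.40545754]), 'orientation': array([-0.11607764,  0.07385303, -0.52693677,  0.83869503])}
```

View pics/w1.png

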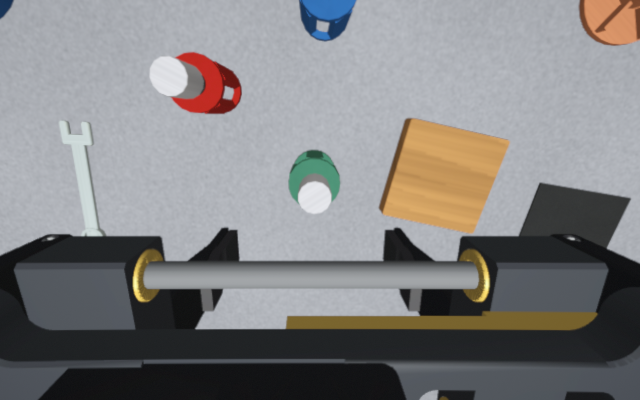

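The wrist view shows the green neck top at about (314,197), the block corners at (411,118), (508,141), (474,233) and (381,210), and red at (200,82).

Run:
```python
from bench import r
from h import *
np.set_printoptions(precision=4,suppress=True)
c=r.calibration('wrist');im=cv2.imread('pics/w1.png')
cv2.imwrite('pics/w1c.png',cv2.resize(im[100:250,270:520],None,fx=3.2,fy=3.2,interpolation=2))
g=cv2.cvtColor(im,cv2.COLOR_BGR2HSV)
m=((g[:,:,1]<25)&(g[:,:,2]>185)).astype(np.uint8);n,l,st,ce=cv2.connectedComponentsWithStats(m)
u=None
for i in range(1,n):
    if st[i,4]>150 and 280<ce[i,0]<350 and 170<ce[i,1]<225:
        cc=cv2.findContours((l==i).astype(np.uint8),0,2)[0][0];e=cv2.fitEllipse(cc);print(st[i],ce[i],e);u=e[0]
for uu in ([314,196.5],u):
    if uu is not None: print('neck',plane(c,uu,.142))
w=plane(c,[(411,118),(508,141),(474,233),(381,210)],.03);print(w,w.mean(0))
m=cv2.inRange(g,(8,90,90),(20,255,255))[:,370:515]
cc=max(cv2.findContours(m[100:250],0,2)[0],key=cv2.contourArea);rr=cv2.minAreaRect(cc);print(plane(c,np.array(rr[0])+[370,100],.03))
print('green cap',)
```

```text
neck [[0.4612 0.1422 0.142 ]]
[[ 0.5751  0.0637  0.03  ]
 [ 0.6029 -0.0594  0.03  ]
 [ 0.4814 -0.0918  0.03  ]
 [ 0.4555  0.0385  0.03  ]] [ 0.5287 -0.0123  0.03  ]
[[ 0.5303 -0.0118  0.03  ]]
green cap
```

View pics/w1c.png

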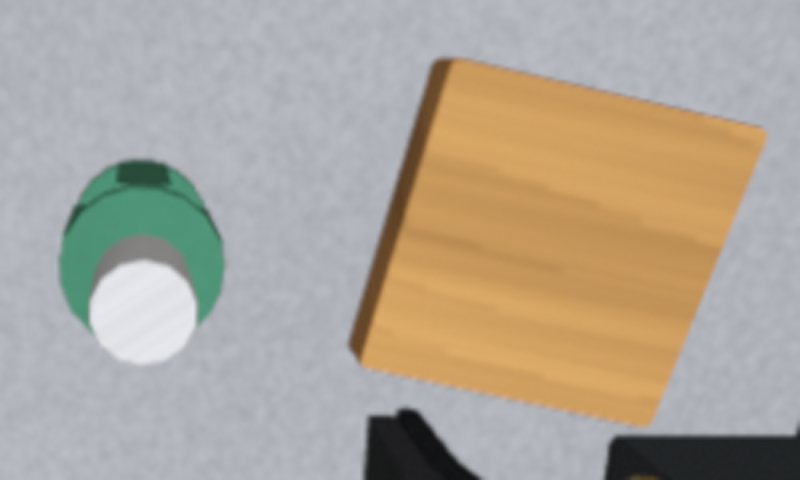

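Estimates: neck (0.460, 0.1425) and block (0.528, -0.0125). Next is the descent to the neck, in two stages.

Emit:
{"fn": "drive_tool", "kwargs": {"motion": [[1, 0.3, 0, 0], [3, 0.55, 0, 0], [5.5, 0.55, 0, 0], [7, 0.55, 0, 0], [7, 0.55, 0, 0], [7, 0.55, 0, 0]]}}

```text
time: 2.32
ee_pos: [0.4599, 0.1364, 0.1909]
eef_rot: [-0.689, -0.155, 0.691, -0.155]
ft_force: [0.5, -0.4, 0.8]
width: 0.0868
```

Run:
```python
from bench import r
from h import *
np.set_printoptions(precision=4,suppress=True)
s=r.read_state();print(s['time'],s['ee_pos']);c=r.calibration('wrist')
im=r.camera('wrist')[:,:,::-1].copy();u=proj(c,[[.46,.1425,.142]])[0];print(u)
cv2.drawMarker(im,tuple(int(round(x)) for x in u),(0,0,255),0,6)
cv2.imwrite('pics/w2.png',im)
```

```text
2.3167 [0.4599 0.1364 0.1909]
[301.5285 222.7558]
```

View pics/w2.png

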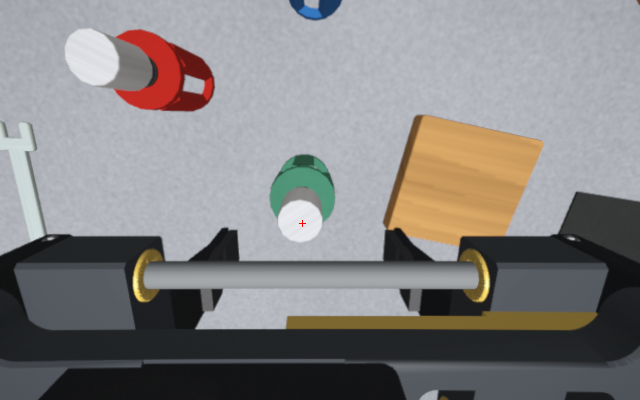

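The neck top sits at (300,221), with the marker within about 2 px, so the estimate holds. I'll correct the sideways offset, go down and close.

Emit:
{"fn": "drive_tool", "kwargs": {"motion": [[0, -0.55, -0.35, 0], [1, -0.55, -0.35, 0], [3, -0.55, -0.35, 0], [5, -0.55, -0.35, 0], [6.5, -0.55, -0.35, 0], [6.7, -0.55, -0.35, 0], [6.7, -0.55, -0.35, 0], [6.7, -0.55, -0.35, 0]]}}

```text
time: 3.03
ee_pos: [0.4615, 0.1449, 0.1253]
eef_rot: [0.69, 0.155, -0.689, 0.155]
ft_force: [0.1, -0.5, 0.3]
width: 0.0869
```

Run:
```python
from bench import r
from h import *
np.set_printoptions(precision=4,suppress=True)
s=r.read_state();print(s['time'],s['ee_pos'],s['ft_force'])
im=r.camera('wrist')[:,:,::-1].copy();cv2.imwrite('pics/w3.png',im)
```

```text
3.0333 [0.4615 0.1449 0.1253] [ 0.0695 -0.5231  0.293 ]
```

View pics/w3.png

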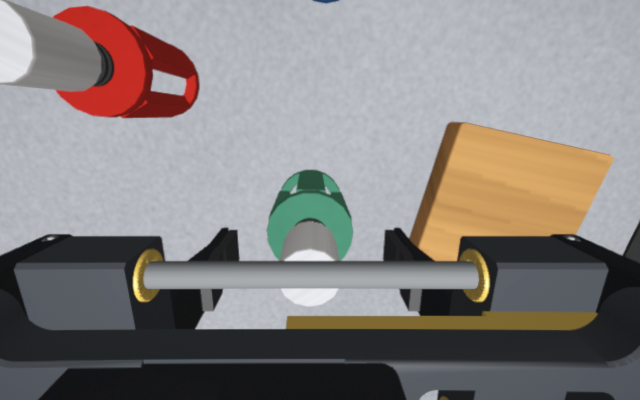

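Emit:
{"fn": "drive_tool", "kwargs": {"motion": [[0, 0, 0, 0], [0, 0, 0, 0], [0, 0, 0, 0], [0, 0, 0, 0], [0, 0, 0, 0], [0, 0, 0, 0], [0, 0, 0, 0], [0, 0, 0, 0], [0, 0, 0, 0], [0, 0, 0, 0]], "grip": 255, "force": 45}}

```text
time: 3.92
ee_pos: [0.461, 0.1447, 0.1245]
eef_rot: [-0.69, -0.155, 0.69, -0.155]
ft_force: [-0.1, 1.5, -0.7]
width: 0.0311
```

The neck is gripped. Now a smooth lift.

Emit:
{"fn": "drive_tool", "kwargs": {"motion": [[-0.1, 0, 0, 0], [-0.3, 0, 0, 0], [-0.7, 0, 0, 0], [-1.3, 0, 0, 0], [-2.0, 0, 0, 0], [-2.8, 0, 0, 0], [-3.7, 0, 0, 0], [-4.6, 0, 0, 0], [-5.5, 0, 0, 0], [-6.4, 0, 0, 0], [-7.3, 0, 0, 0], [-8.1, 0, 0, 0], [-8.8, 0, 0, 0], [-9.3, 0, 0, 0], [-9.7, 0, 0, 0], [-9.9, 0, 0, 0], [-10, 0, 0, 0], [-10, 0, 0, 0]]}}

```text
time: 5.42
ee_pos: [0.461, 0.1445, 0.2245]
eef_rot: [-0.69, -0.155, 0.69, -0.155]
ft_force: [-0.3, 0.3, -4.2]
width: 0.0309
```

Run:
```python
from bench import r
from h import *
np.set_printoptions(precision=4,suppress=True)
s=r.read_state();print(s['time'],s['ee_pos'],s['ft_force'])
T=R.from_quat(s['eef_rot']).as_matrix();print(T)
d=np.array([.528,-.0125,s['ee_pos'][2]])-s['ee_pos'];print('shift cm',T.T@d*100)
im=r.camera('scene')[:,:,::-1].copy();cv2.imwrite('pics/s1.png',cv2.resize(im[120:270,300:500],None,fx=4,fy=4,interpolation=2))
```

```text
5.4167 [0.461  0.1445 0.2245] [-0.3393  0.2785 -4.1941]
[[-0.0001  0.4285 -0.9035]
 [-0.0001 -0.9035 -0.4285]
 [-1.      0.      0.0002]]
shift cm [ 0.0005 17.0518  0.6742]
```

View pics/s1.png

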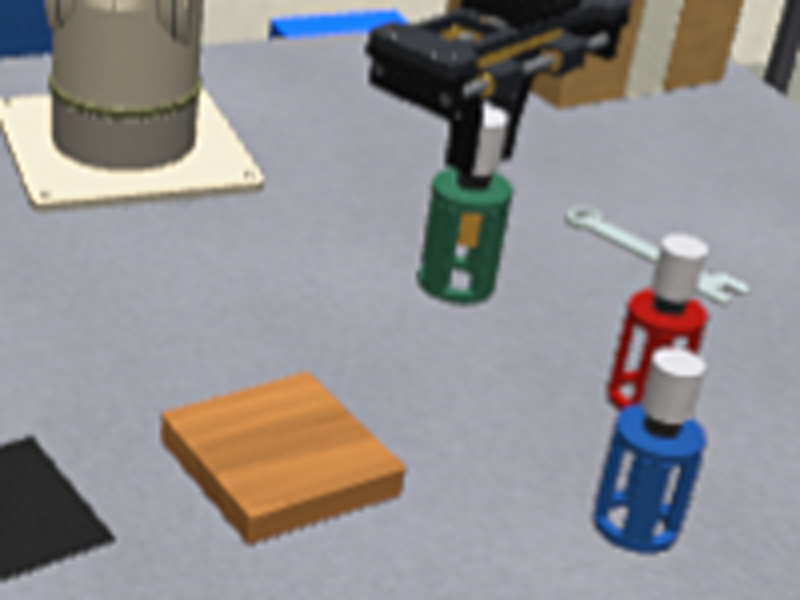

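The housing is held upright with the brass still in its window. Next I carry it over the block centre.

Emit:
{"fn": "drive_tool", "kwargs": {"motion": [[0, 0.15, 0, 0], [0, 0.5, 0, 0], [0, 1.1, 0, 0], [0, 2.0, 0.1, 0], [0, 3.1, 0.1, 0], [0, 4.4, 0.2, 0], [0, 5.8, 0.2, 0], [0, 7.2, 0.3, 0], [0, 8.6, 0.35, 0], [0, 10.0, 0.4, 0], [0, 11.4, 0.45, 0], [0, 12.7, 0.5, 0], [0, 13.9, 0.55, 0], [0, 14.9, 0.6, 0], [0, 15.8, 0.65, 0], [0, 16.4, 0.7, 0], [0, 16.8, 0.7, 0], [0, 17, 0.7, 0], [0, 17, 0.7, 0], [0, 17, 0.7, 0]]}}

```text
time: 7.13
ee_pos: [0.5275, -0.0116, 0.2246]
eef_rot: [0.69, 0.156, -0.69, 0.155]
ft_force: [-0.4, -0.3, -5.9]
width: 0.0311
```

Run:
```python
from bench import r
from h import *
np.set_printoptions(precision=4,suppress=True)
s=r.read_state();print(s['time'],s['ee_pos'],s['ft_force'],s['joint_vel'])
im=r.camera('scene')[:,:,::-1].copy();cv2.imwrite('pics/s2.png',cv2.resize(im[120:270,300:500],None,fx=4,fy=4,interpolation=2))
```

```text
7.1333 [ 0.5275 -0.0116  0.2246] [-0.4337 -0.3029 -5.9199] [-0.0024 -0.0025 -0.0026  0.0026 -0.0003  0.0001  0.0009]
```

View pics/s2.png

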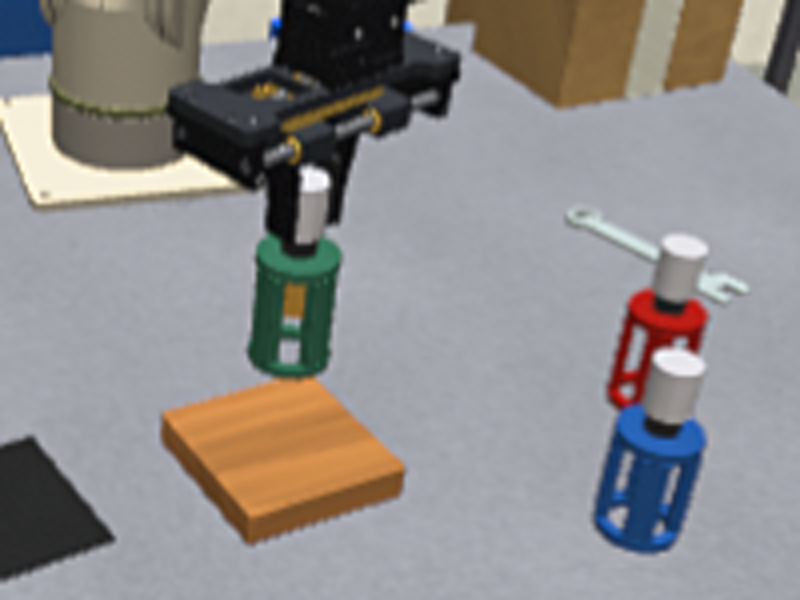

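The cartridge is still wedged and the housing is over the block. Rim travel to contact is about 70 mm. I'll rap at about 0.27 m/s with roughly 9 mm of commanded overtravel into the spring, then ease off.

Emit:
{"fn": "drive_tool", "kwargs": {"motion": [[0.2, 0, 0, 0], [0.8, 0, 0, 0], [1.9, 0, 0, 0], [3.5, 0, 0, 0], [5.7, 0, 0, 0], [7.95, 0, 0, 0], [7.95, 0, 0, 0], [7.6, 0, 0, 0], [7.2, 0, 0, 0], [7.1, 0, 0, 0]]}}

```text
time: 8.02
ee_pos: [0.5279, -0.0118, 0.1537]
eef_rot: [0.69, 0.155, -0.69, 0.155]
ft_force: [0.8, -1.0, -4.3]
width: 0.0309
```

Run:
```python
from bench import r
from h import *
np.set_printoptions(precision=4,suppress=True)
s=r.read_state();print(s['time'],s['ee_pos'],s['ft_force'],s['width'])
im=r.camera('scene')[:,:,::-1].copy();cv2.imwrite('pics/s3.png',cv2.resize(im[150:260,320:480],None,fx=5,fy=5,interpolation=2))
```

```text
8.0167 [ 0.5279 -0.0118  0.1537] [ 0.7784 -0.9951 -4.275 ] 0.03090812248443904
```

View pics/s3.png

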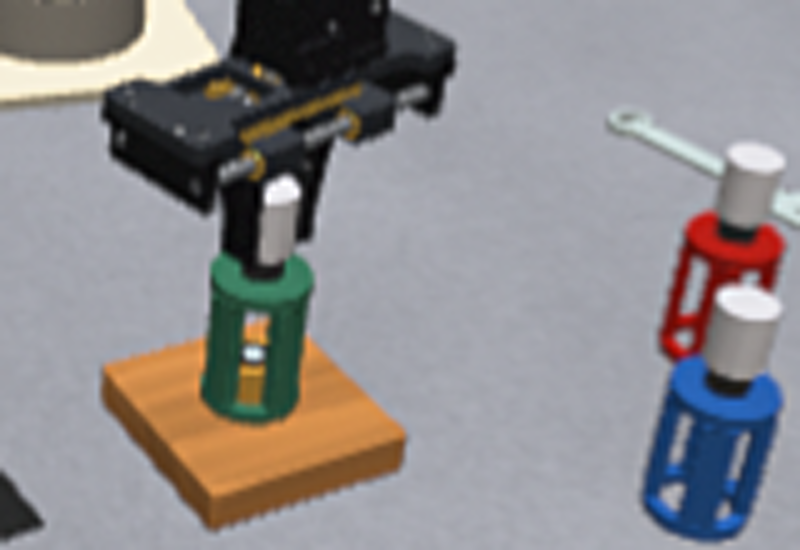

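The brass now shows at the bottom of the window (about (252,385) in the crop), so the cartridge has dropped on to the block. Lifting straight up now.

Emit:
{"fn": "drive_tool", "kwargs": {"motion": [[-0.1, 0, 0, 0], [-0.3, 0, 0, 0], [-0.7, 0, 0, 0], [-1.3, 0, 0, 0], [-2.0, 0, 0, 0], [-2.8, 0, 0, 0], [-3.7, 0, 0, 0], [-4.7, 0, 0, 0], [-5.7, 0, 0, 0], [-6.6, 0, 0, 0], [-7.4, 0, 0, 0], [-8.1, 0, 0, 0], [-8.6, 0, 0, 0], [-8.9, 0, 0, 0], [-9, 0, 0, 0], [-9, 0, 0, 0]]}}

```text
time: 9.4
ee_pos: [0.5276, -0.0121, 0.2435]
eef_rot: [-0.69, -0.155, 0.69, -0.155]
ft_force: [0.0, 0.7, -5.1]
width: 0.0313
```

Run:
```python
from bench import r
from h import *
np.set_printoptions(precision=4,suppress=True)
s=r.read_state();print(s['time'],s['ee_pos'],s['ft_force'],s['width'])
c=r.calibration('wrist')
im=r.camera('wrist')[:,:,::-1].copy();cv2.imwrite('pics/w4.png',im)
im=r.camera('scene')[:,:,::-1].copy();cv2.imwrite('pics/s4.png',cv2.resize(im[130:270,250:450],None,fx=4,fy=4,interpolation=2))
```

```text
9.4 [ 0.5276 -0.0121  0.2435] [ 0.0482  0.6912 -5.0792] 0.03127022276151146
```

View pics/w4.png

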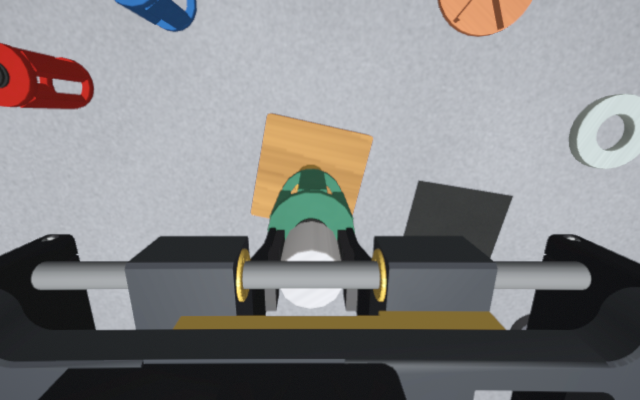

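View pics/s4.png

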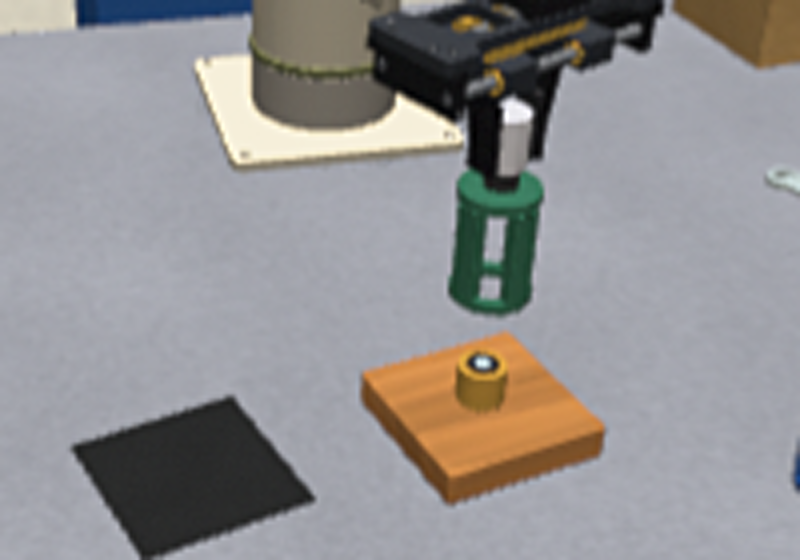

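The cartridge stands on the block near its centre, and the housing is empty and clear above it. Mat A is visible in the scene crop with corners (73,450), (233,397), (313,498) and (147,560).

Run:
```python
from bench import r
from h import *
np.set_printoptions(precision=4,suppress=True)
c=r.calibration('scene')
w=plane(c,np.array([(73,450),(233,397),(313,498),(147,560)])/4+[250,130],.004);print(w,w.mean(0))
print('wood',plane(c,np.array([(362,373),(508,332),(605,428),(448,482)])/4+[250,130],.03).mean(0),'cart top',plane(c,np.array([(482,365)])/4+[250,130],.06))
cw=r.calibration('wrist');print('wrist mat far corners',plane(cw,[(420,181),(512,197)],.004))
ct=r.calibration('top');print('top',plane(ct,[344.6,179],.004))
s=r.read_state();T=R.from_quat(s['eef_rot']).as_matrix()
print(T.T@(np.array([.538,-.228,s['ee_pos'][2]])-s['ee_pos'])*100)
```

```text
[[ 0.4983 -0.3051  0.004 ]
 [ 0.4601 -0.1817  0.004 ]
 [ 0.5815 -0.1487  0.004 ]
 [ 0.6188 -0.2688  0.004 ]] [ 0.5397 -0.2261  0.004 ]
wood [ 0.5319 -0.0135  0.03  ] cart top [[ 0.5289 -0.0139  0.06  ]]
wrist mat far corners [[ 0.5812 -0.1485  0.004 ]
 [ 0.6149 -0.2712  0.004 ]]
top [[ 0.5322 -0.2279  0.004 ]]
[-0.0011 19.9556  8.2884]
```

The three cameras agree on about (0.538, -0.227). Carrying the housing to the mat.

Emit:
{"fn": "drive_tool", "kwargs": {"motion": [[0, 0.2, 0.1, 0], [0, 0.6, 0.25, 0], [0, 1.4, 0.6, 0], [0, 2.5, 1.0, 0], [0, 3.9, 1.6, 0], [0, 5.4, 2.2, 0], [0, 7.0, 2.9, 0], [0, 8.6, 3.6, 0], [0, 10.2, 4.2, 0], [0, 11.8, 4.9, 0], [0, 13.4, 5.6, 0], [0, 15.0, 6.2, 0], [0, 16.4, 6.8, 0], [0, 17.6, 7.3, 0], [0, 18.6, 7.7, 0], [0, 19.3, 8.0, 0], [0, 19.7, 8.2, 0], [0, 19.9, 8.25, 0], [0, 19.9, 8.25, 0], [0, 19.9, 8.25, 0]]}}

```text
time: 11.17
ee_pos: [0.5385, -0.2265, 0.2436]
eef_rot: [0.69, 0.156, -0.69, 0.156]
ft_force: [0.7, -0.1, -4.5]
width: 0.0312
```

Run:
```python
from bench import r
from h import *
np.set_printoptions(precision=4,suppress=True)
s=r.read_state();print(s['time'],s['ee_pos'],s['ft_force'],s['width'])
im=r.camera('scene')[:,:,::-1].copy();cv2.imwrite('pics/s5.png',cv2.resize(im[130:280,230:430],None,fx=4,fy=4,interpolation=2))
```

```text
11.1667 [ 0.5385 -0.2265  0.2436] [ 0.6645 -0.1433 -4.5266] 0.031192310377492295
```

View pics/s5.png

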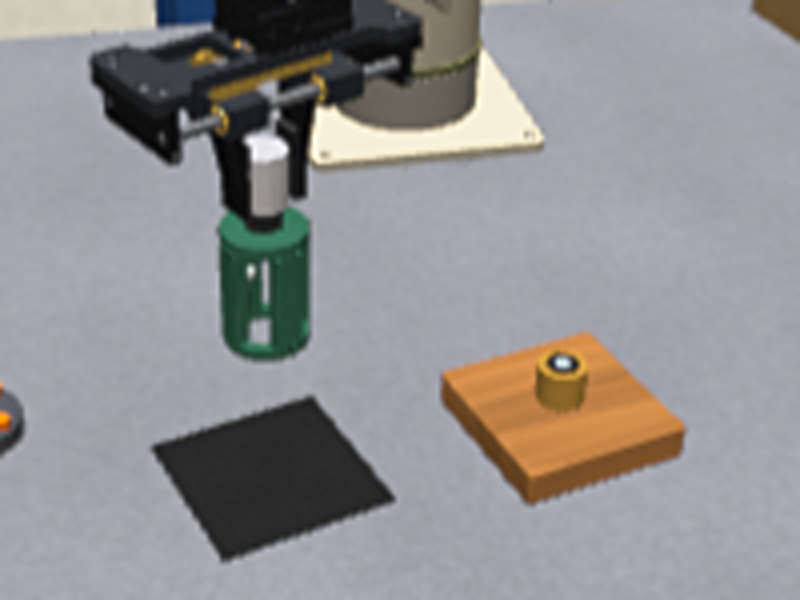

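Emit:
{"fn": "drive_tool", "kwargs": {"motion": [[0.2, 0, 0, 0], [0.7, 0, 0, 0], [1.5, 0, 0, 0], [2.6, 0, 0, 0], [3.8, 0, 0, 0], [5.0, 0, 0, 0], [6.2, 0, 0, 0], [7.4, 0, 0, 0], [8.5, 0, 0, 0], [9.4, 0, 0, 0], [10.1, 0, 0, 0], [10.6, 0, 0, 0], [10.9, 0, 0, 0], [11.1, 0, 0, 0], [11.25, 0, 0, 0], [11.35, 0, 0, 0], [11.45, 0, 0, 0], [11.55, 0, 0, 0], [11.6, 0, 0, 0], [11.6, 0, 0, 0]]}}

```text
time: 12.88
ee_pos: [0.5383, -0.2273, 0.1276]
eef_rot: [0.69, 0.155, -0.69, 0.155]
ft_force: [-0.6, 0.3, -4.8]
width: 0.0308
```

Run:
```python
from bench import r
from h import *
np.set_printoptions(precision=4,suppress=True)
s=r.read_state();print(s['time'],s['ee_pos'],s['ft_force'],s['width'])
im=r.camera('scene')[:,:,::-1].copy();cv2.imwrite('pics/s6.png',cv2.resize(im[150:280,230:400],None,fx=4.6,fy=4.6,interpolation=2))
```

```text
12.8833 [ 0.5383 -0.2273  0.1276] [-0.5573  0.3257 -4.8329] 0.030794137739088148
```

View pics/s6.png

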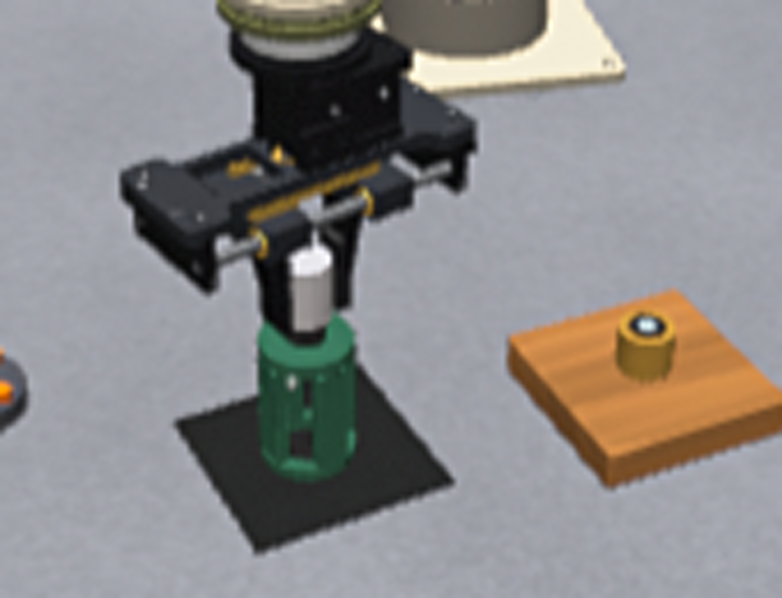

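The force is still -4.8 N, so the rim isn't carrying yet; the grip probably slipped slightly during the rap. I'll lower a few more mm and watch the force.

Emit:
{"fn": "drive_tool", "kwargs": {"motion": [[0.05, 0, 0, 0], [0.1, 0, 0, 0], [0.15, 0, 0, 0], [0.2, 0, 0, 0], [0.25, 0, 0, 0], [0.3, 0, 0, 0], [0.3, 0, 0, 0], [0.3, 0, 0, 0]]}}

```text
time: 13.6
ee_pos: [0.5388, -0.2274, 0.1256]
eef_rot: [0.69, 0.155, -0.689, 0.156]
ft_force: [-1.7, 0.9, 5.9]
width: 0.0312
```

In contact at +5.9 N. I'll ease off 1.5 mm, then open.

Emit:
{"fn": "drive_tool", "kwargs": {"motion": [[-0.05, 0, 0, 0], [-0.1, 0, 0, 0], [-0.15, 0, 0, 0], [-0.15, 0, 0, 0], [-0.15, 0, 0, 0]]}}

```text
time: 14.02
ee_pos: [0.5387, -0.2274, 0.1266]
eef_rot: [0.69, 0.155, -0.69, 0.156]
ft_force: [-0.5, 0.7, 5.2]
width: 0.031
```

Emit:
{"fn": "drive_tool", "kwargs": {"motion": [[0, 0, 0, 0], [0, 0, 0, 0], [0, 0, 0, 0], [0, 0, 0, 0], [0, 0, 0, 0], [0, 0, 0, 0], [0, 0, 0, 0], [0, 0, 0, 0], [0, 0, 0, 0], [0, 0, 0, 0]], "grip": 0}}

```text
time: 14.85
ee_pos: [0.5383, -0.2273, 0.1261]
eef_rot: [0.69, 0.155, -0.69, 0.155]
ft_force: [-0.9, -0.3, -0.2]
width: 0.0848
```

Emit:
{"fn": "drive_tool", "kwargs": {"motion": [[-0.3, 0, 0, 0], [-1, 0, 0, 0], [-2, 0, 0, 0], [-3.5, 0, 0, 0], [-5, 0, 0, 0], [-6.5, 0, 0, 0], [-8, 0, 0, 0], [-9.5, 0, 0, 0], [-11, 0, 0, 0], [-12, 0, 0, 0], [-12, 0, 0, 0], [-12, 0, 0, 0]]}}

```text
time: 15.85
ee_pos: [0.5385, -0.2273, 0.2465]
eef_rot: [0.69, 0.155, -0.69, 0.156]
ft_force: [-0.2, 0.5, -0.6]
width: 0.0871
```

Run:
```python
from bench import r
from h import *
np.set_printoptions(precision=4,suppress=True)
s=r.read_state();print(s['time'],s['ee_pos'],s['ft_force'],s['width'])
im=r.camera('scene')[:,:,::-1].copy();cv2.imwrite('pics/s7.png',cv2.resize(im[150:280,230:400],None,fx=4.6,fy=4.6,interpolation=2))
im=r.camera('wrist')[:,:,::-1].copy();cv2.imwrite('pics/w7.png',im)
```

```text
15.85 [ 0.5385 -0.2273  0.2465] [-0.2121  0.5094 -0.6106] 0.08706052443300859
```

View pics/s7.png

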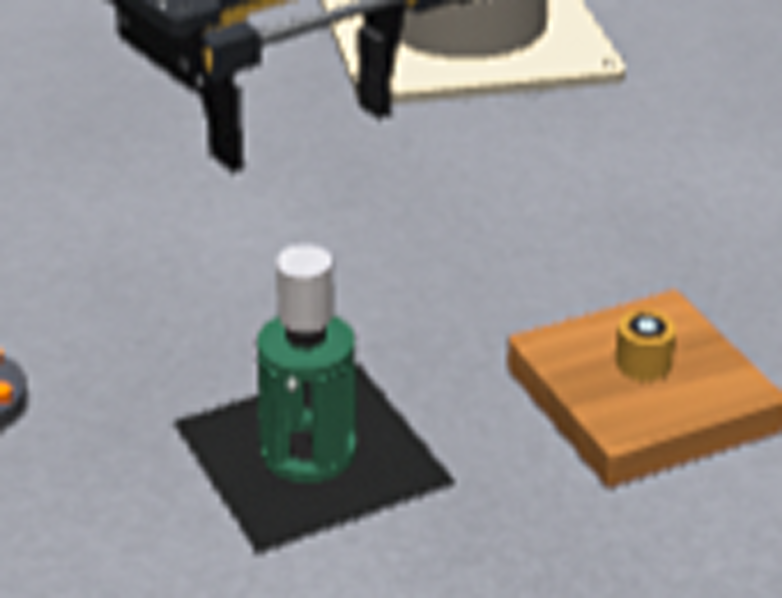

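View pics/w7.png

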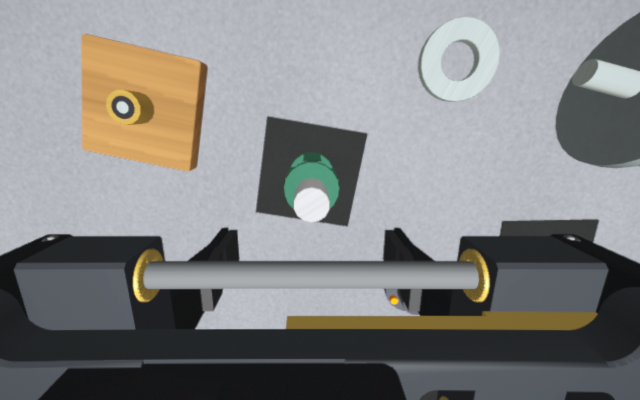

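The housing stands upright on mat A and the cartridge stands on the block, with the gripper clear. One numeric check, then hand in.

Run:
```python
from bench import r
from h import *
np.set_printoptions(precision=4,suppress=True)
c=r.calibration('wrist')
m=plane(c,[(268,117),(367,134),(348,226),(257,212)],.004).mean(0)
n=plane(c,[(312,205)],.146)[0]
w=plane(c,[(82,35),(207,63),(192,170),(82,148)],.03).mean(0)
k=plane(c,[(123,107)],.06)[0]
print('mat',m,'neck',n,np.hypot(*(m-n)[:2]),'block',w,'cart',k,np.hypot(*(w-k)[:2]))
print(r.close_job())
```

```text
mat [ 0.5367 -0.2278  0.004 ] neck [ 0.5389 -0.229   0.146 ] 0.0025377892496369664 block [ 0.5293 -0.015   0.03  ] cart [ 0.5273 -0.0125  0.06  ] 0.0032310781470324653
the job is handed in; nothing more can be done
None
```

I gripped the green housing by its neck, carried it over the wooden block and rapped it once at a commanded speed of about 0.27 m/s. The cartridge dropped on to the block. I lifted the housing straight off, set it mouth down on the mat nearest the base, released it and handed the job in at about 16 s of the 54 s allowed. No verdict was reported.

**Last checks, from wrist-camera measurements:**
- The housing stands upright, with its axis about 3 mm from the mat's centre (limit 40 mm).
- The cartridge stands upright, about 3 mm from the block's centre (limit 60 mm).
- The gripper is open and clear, about 12 cm above its release height.

**Disagreements and gaps:**
- The top and scene cameras differed by about 9 mm in x. The wrist camera fell between them, and I used that middle value.
- The housing touched the mat 1–3 mm lower than expected, probably from a slight slip in the grip during the rap. I corrected for it by watching the force before letting go.
- I did not measure the impact force or speed at the moment of the rap. I only saw afterwards that the cartridge had dropped while the housing was still held.

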